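Seat the alignment laser on its kinematic base and switch it on

TASK

Put the battery alignment laser back on its kinematic base on the black breadboard, lens towards the standing post: slip its tongue under the claw, then lower it gently until all three ball feet are fully home in the cone, the groove and the flat (jiggle it if a ball hangs). Let go, and only then slide the switch on its top over to on (towards the lens), leaving the laser home in its seats. Leave the other things on the bench where they are.

Things in the scene. Friction and masses are not known exactly. Their poses are not given: they have to be found in the camera images.
- laser: Alignment laser, loose, 0.6 to 0.9 kg, on the worktop on three 12 mm ball feet. Frame: x out of the lens, z up, origin mid-plate at the level of the balls' undersides (z = 0 at start). Black plate 104 (x) x 96 (y) mm, z 13 to 21; on it the grey housing; black lens barrel 21 mm thick, x 24 to 48, axis z = 37 mm. Centre of mass within 10 mm of the z axis. 
- grip (a point): middle of the housing, the part to grip: flat parallel sides 42 mm apart (y -21 to +21 mm in the laser's frame), x -44 to +24, z 21 (plate top) to 53 mm (housing top). This point is at (-10, 0, 42) mm in the laser's frame. Beside the housing the plate is bare for 27 mm on each side, so fingertips must stay a few mm above z = 21 mm.
- board: Black breadboard, fixed to the worktop; place and direction vary. Frame: x towards the standing post, z up, origin on the worktop under the nominal middle of the seats. 12 mm thick, x -109 to +135, y -65 to +65 mm. A 13 mm post in its holder stands on it at x = 112 mm, top z = 101 mm. The kinematic base is clamped on it.
- base_nominal (a point): nominal middle of the kinematic base, at (0, 0, 22) mm in the board's frame. The base is an aluminium plate, top z = 22 mm, clamped through slots along x: its three seats and claw sit together up to 10 mm forward or back of nominal (y exact, no turn), differently each time; find where by sight or touch. Home: laser upright, its origin 5.5 mm above the base's true middle.
- cone_foot (a point): centre of the cone foot's ball, 12 mm across, at (-36, +36, 6) mm in the laser's frame. Its seat, at (-36, +36) from the base's middle: steel disc 23 mm wide, top z = 31 mm, with a conical hole, mouth 11.2 mm, full angle 70 degrees. Ball centre height z: home 33.5 mm; 37 mm if it stands on the land beside the hole; between when it hangs on the flank by friction (0.5 to 0.7), until jiggled.
- groove_foot (a point): centre of the groove foot's ball, 12 mm across, at (-36, -36, 6) mm in the laser's frame. Its seat, at (-36, -36) from the base's middle: steel block 23 (x) x 26 (y) mm, top z = 31 mm, with a V groove along y, 11.2 mm wide at the top, full angle 70 degrees. Ball centre height z: home 33.5 mm, beside it 37 mm.
- flat_foot (a point): centre of the flat foot's ball, 12 mm across, at (+40, 0, 6) mm in the laser's frame. Its seat, at (+40, 0) from the base's middle: flat steel disc 23 mm wide, top z = 27.5 mm. Ball centre height z when home: 33.5 mm.
- tongue (a point): rear end of the steel tongue on the laser's plate, at (-64, 0, 15.5) mm in the laser's frame: 32 mm wide (y), 12 mm long, 5 mm thick (z 13 to 18). It belongs under the base's black claw, 28 mm wide: lip from x = -86 to -57 mm of the base's middle, underside z = 47.5 mm (2 mm above the tongue when home), upright behind x = -73 mm. Come in with the lens raised 10 to 20 degrees, tongue first.
- switch (a joint): slide switch in the housing's top, in m: 0 = off (as at the start), 0.008 = on, towards the lens (+x of the laser). Spring detent: it starts to move at about 2.3 N, and once past the middle (4 mm) it snaps on by itself.
- switch_ridge (a point): middle of the top of the switch's light grey ridge, 5 (x) x 15 (y) mm, which stands 3.7 mm above the housing's top; the rest of the slider is flush. When off it is at (-13, 0, 56.7) mm in the laser's frame, with 28 mm of clear housing top behind it (-x).
- lens_canister: white canister with a black screw lid, 41 mm across, 53 mm tall, standing; origin under its centre. A bystander.
- yellow_driver: hex driver with a yellow handle, 184 mm long, 25 mm thick, lying; origin under its middle. A bystander.
- spare_post: plain steel optics post, 13 mm thick, 100 mm long, lying; origin under its middle. A bystander.
- angle_clamp: small black right-angle post clamp, 34 x 38 x 24 mm; origin under its middle. A bystander.
- thumb_screw: knurled thumb screw standing on its head, 16 mm across, 27 mm tall; origin under its centre. A bystander.

How it is judged (in metres and radians):
On the way:
1. the laser sits home on its three seats, let go, with the switch still off (height (world z) of cone_foot between 0.0318 and 0.0353 m and height (world z) of groove_foot between 0.0318 and 0.0353 m and height (world z) of flat_foot between 0.0318 and 0.0353 m and horizontal distance between laser and board below 0.015 m and angle between the x axis of laser and the x axis of board, either way round below 0.12 rad and x of flat_foot in the frame of board above 0.02 m and value of joint switch below 0.002 m and contact force between the fingers and laser below 0.2 N), for 0.3 s.
At the end, for the whole second after the job is handed in: All three ball centres are at home height (33.5 mm above the worktop, -1.7 to +1.8 mm), as only in their seats, the laser's middle within 15 mm of the board's nominal middle, lens towards the post; the switch is on (beyond 6.5 of 8 mm); the laser is at rest and let go (height (world z) of cone_foot between 0.0318 and 0.0353 m and height (world z) of groove_foot between 0.0318 and 0.0353 m and height (world z) of flat_foot between 0.0318 and 0.0353 m and horizontal distance between laser and board below 0.015 m and angle between the x axis of laser and the x axis of board, either way round below 0.12 rad and x of flat_foot in the frame of board above 0.02 m and value of joint switch above 0.0065 m and linear speed of laser below 0.01 m/s and angular speed of laser below 0.05 rad/s); the robot touches nothing.
It fails at once if the laser is dropped or slammed onto the base (faster than 0.35 m/s within the last 10 mm) (horizontal distance between laser and board below 0.03 m and height (world z) of laser below 0.038 m and linear speed of laser above 0.35 m/s).
It fails at once if the laser is tipped by more than 45 degrees (angle between laser's own z axis and vertical above 0.785 rad).
It fails at once if the laser is switched on away from its base (value of joint switch above 0.005 m and horizontal distance between laser and board above 0.02 m).
It fails at once if a bystander is shoved by more than 30 mm (distance of any of lens_canister, yellow_driver, spare_post, angle_clamp, thumb_screw from where it was at the start of the episode above 0.03 m).
It also fails if it takes over 72 s, if anything falls off the work surface, if the arm or the gripper's body presses on something with over 40 N, if the wrist force passes 120 N, or if a joint passes its speed limit or range.

ROBOT

A 6-joint arm with a two-finger parallel gripper is mounted at the origin on a cart in front of the work surface, level with it; the furniture and walls round the work are solid. World frame = base frame: x ahead of the robot, y to its left, z up, the work surface at z = 0. Lengths are in m, angles in degrees, forces in N, time in s.
With the tool pointing down it reaches from about 0.375 to 0.75 m from the base axis. Payload 9 kg.
Tool frame: the origin (TCP) lies midway between the tips of the shut fingers; the grasp point (between the pads) lies 19 mm behind it (robot.hold_point_z is the distance from the TCP to the grasp point, in m); z points along the fingers, y is the line along which they close (so a half turn about z gives the same grasp; the last joint's range is limited). The gripper opens to 85 mm and grips with 20 to 120 N. Pads are 22 mm wide; open, the fingers measure 114 mm over their backs; the gripper's body (76 mm by 85 mm) begins 54 mm behind the grasp point. The pads swing forward as they close: fully open they stand 13 mm farther back than shut.
Start: joints at [51.412, 5.964, 5.575, 89.605, 0, 77.527], TCP at [0.264, 0.539, 0.231] pointing down, gripper open.
Joint ranges: [-171.21, 171.21], [-48.23, 106.86], [-62.78, 66.21], [-105.2, 120.99], [-86.42, 89.51], [-180, 180]. Speed limits (degrees/s): [127.2, 127.2, 147.25, 180, 180, 180].

INTERFACE

Orientations are given as [roll, pitch, yaw] about the fixed x, y, z axes, in that order (R = Rz(yaw) Ry(pitch) Rx(roll)).
In Python, from plant import robot, fingers, grab_frame, get_calibration, cut_out, mark_of gives the robot as it stands. Calls block until the motion is done:
- robot.move_pose(position, orientation): joint-space move of the TCP to a pose.
- robot.line_to(position, vel=0.15, rotation=None, guard=None): straight line of the TCP; rotation=None keeps the orientation; vel is the mean speed in m/s. With guard (N) it stops when the force on the tool has changed by that much, and returns True; else False.
- robot.goto_joints(angles): joint-space move.
- fingers.set_gripper(opening): finger opening in m; the grip force is fixed at half the most; returns when the fingers have stopped.
- robot.pause(seconds).
- robot.ik(position, orientation): joint angles nearest the present ones, or None.
- grab_frame(name): name is "scene" or "side" or "wrist"; returns the picture (420x560x3 uint8, blue, green, red); there is no depth.
- get_calibration(name): a dict with "vertical_fov" (degrees; the focal length in pixels is half the picture's height over the tangent of half this angle, whatever the lens; pixels are square), "cx", "cy" (the principal point, pixels), "rvec" (rotation vector, rad) and "tvec" (3), from world to camera coordinates, as OpenCV has them. Camera axes: x right, y down, z forward; pixel columns grow to the right and rows downward; lengths in m; the calibration is good to about 2 mm. A picture is of the moment at which its call begins: read the wrist's pose just before it. get_calibration takes no time and is no camera call; for the wrist camera it gives the pose at the moment of the call.
A pose or a line that the arm cannot do raises robot.IKError and nothing moves.
- robot.job_done(): hands the job in; it is judged then, once.
Trained networks look in the newest picture that a camera, given by its name, has taken for a name from the list of things; names that differ only in an ending like _2 or _b are one class to them, and where a whole thing is asked for, a point or a joint stands for the part that bears it (a point fixed in the world has none). Each returns a list of dicts, best first, with "confidence" (0 to 1); they miss things now and then, are a little off and sometimes report something else, mostly with a low value. They report only what shows in the picture. A call takes as long as a camera call.
- cut_out(camera, target): "pixels" (420x560 bool, what is visible of it) and "uv" ([column, row] in pixels, amid what is visible of it).
- mark_of(camera, target): "uv" ([column, row] in pixels: a listed point, or the origin of a listed thing).
Readings, each from a call of its own:
- robot.get_time(): time.
- robot.get_q(): joint angles.
- robot.get_qvel(): joint speeds.
- robot.get_joint_torque(): joint torques, N m.
- robot.get_tool_pos(): TCP position.
- robot.get_tcp_rot(): TCP orientation.
- robot.get_ft_force(): force on the tool from outside, world axes, zero at the start.
- robot.get_torque(): the same for the moment, N m.
- robot.get_gripper_width(): finger opening in m.
- robot.get_gripper_force(): force on a finger pad.
Only numpy, scipy, OpenCV 4.12 (cv2) and the standard library are available. Lean on these libraries where they do the work, as an engineer would, in place of code of your own. Each camera call takes 0.05 s, during which the arm holds its last target. There are 200 camera calls.

## Working session

There is one attempt and no reset: what is moved stays moved. The work goes in short steps, each a Python script; the robot and the scene stay as the last script left them, time stands still between calls to the robot, and variables do not carry over. Pictures are saved under pics/ and viewed, at most 10 in all, crops included, and the job is handed in when it is done.

```bash
ls; mkdir -p pics
cat > h.py <<'E'
import numpy as np, cv2
from plant import robot, fingers, grab_frame, get_calibration, cut_out, mark_of
def cam(c):
    k=get_calibration(c); f=210/np.tan(np.radians(k["vertical_fov"])/2)
    K=np.array([[f,0,k["cx"]],[0,f,k["cy"]],[0,0,1]]); R=cv2.Rodrigues(np.array(k["rvec"],float))[0]
    return K,R,np.array(k["tvec"],float).ravel()
def proj(c,P,C=None):
    K,R,t=C or cam(c); p=(K@(R@np.atleast_2d(P).T+t[:,None])).T; return p[:,:2]/p[:,2:]
def onz(c,uv,z,C=None):
    K,R,t=C or cam(c); d=R.T@np.linalg.inv(K)@np.array([uv[0],uv[1],1.]); o=-R.T@t
    return o+d*(z-o[2])/d[2]
E
cat > a.py <<'E'
from h import *
for c in("scene","side"):
    im=grab_frame(c); cv2.imwrite(f"pics/{c}0.png",im); C=cam(c); print(c,"campos",(-C[1].T@C[2]).round(3))
    for n,z in [("laser",0),("grip",.042),("cone_foot",.006),("groove_foot",.006),("flat_foot",.006),("tongue",.0155),("switch_ridge",.0567),("board",0),("base_nominal",.022),("lens_canister",0),("yellow_driver",0),("spare_post",0),("angle_clamp",0),("thumb_screw",0)]:
        for m in mark_of(c,n)[:2]:
            print(n,np.round(m["uv"],1),round(m["confidence"],2),onz(c,m["uv"],z,C).round(4))
print(robot.get_time())
E
python3 a.py; python3 -c "
import cv2,numpy as np
"
```

```text
pics
plant.py
scene campos [-0.136  0.727  0.615]
laser [202.8 285.8] 0.79 [0.5496 0.4011 0.    ]
laser [188.5 295.7] 0.55 [0.5404 0.4424 0.    ]
grip [207.4 269.2] 0.68 [0.546  0.3866 0.042 ]
grip [202.  284.6] 0.48 [0.5073 0.4227 0.042 ]
cone_foot [225.8 285.8] 0.78 [0.5099 0.3644 0.006 ]
flat_foot [190.1 294.9] 0.74 [0.5339 0.4412 0.006 ]
tongue [223.7 271.2] 0.95 [0.5468 0.3456 0.0155]
switch_ridge [205.6 261.4] 0.56 [0.5556 0.3839 0.0567]
board [310.9 242.7] 0.7 [0.5204 0.0955 0.    ]
base_nominal [309.7 235.1] 0.98 [0.5246 0.0967 0.022 ]
base_nominal [314.  243.9] 0.25 [0.4881 0.1158 0.022 ]
lens_canister [258.9 218.9] 0.61 [0.7048 0.127  0.    ]
yellow_driver [376.6 219.3] 0.6 [ 0.4879 -0.1273  0.    ]
angle_clamp [228.3 283.9] 0.35 [0.5183 0.3528 0.    ]
side campos [0.224 0.854 0.637]
laser [237.9 312.3] 0.9 [0.5549 0.4049 0.    ]
grip [244.8 294.2] 0.79 [0.5462 0.3908 0.042 ]
cone_foot [262.5 301.5] 0.6 [0.5246 0.3619 0.006 ]
groove_foot [233.4 291.4] 0.75 [0.59   0.3677 0.006 ]
flat_foot [232.  324.4] 0.85 [0.5454 0.439  0.006 ]
tongue [252.9 284.4] 0.61 [0.5607 0.3392 0.0155]
switch_ridge [210.2 243.7] 0.52 [0.6813 0.3157 0.0567]
switch_ridge [242.5 288.4] 0.42 [0.5499 0.3919 0.0567]
board [317.7 233.8] 0.89 [0.5217 0.1044 0.    ]
board [241.  286.6] 0.38 [0.5873 0.344  0.    ]
base_nominal [317.8 228.4] 0.71 [0.5198 0.1114 0.022 ]
lens_canister [245.5 211. ] 0.56 [0.7251 0.1104 0.    ]
yellow_driver [364.1 195. ] 0.53 [ 0.4819 -0.115   0.    ]
spare_post [213.7 237.3] 0.49 [0.7329 0.2397 0.    ]
spare_post [193.1 276.1] 0.21 [0.6934 0.3686 0.    ]
angle_clamp [191.4 277.9] 0.53 [0.6931 0.3747 0.    ]
thumb_screw [171.5 305. ] 0.57 [0.6798 0.4542 0.    ]
1.5
```

```bash
python3 -c "
import cv2
a=cv2.imread('pics/scene0.png')[180:340,140:440]; b=cv2.imread('pics/side0.png')[160:360,140:440]
import numpy as np
cv2.imwrite('pics/v1.png',cv2.resize(np.vstack([a,b]),None,fx=1.66,fy=1.66,interpolation=2))"
```

```text
(no output)
```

View pics/v1.png

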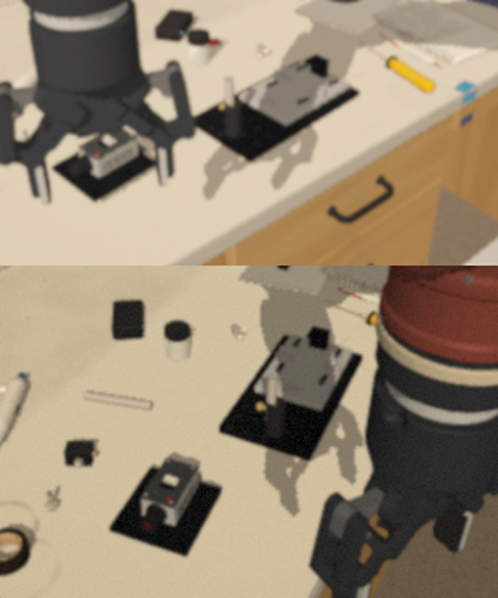

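The picture shows the laser at side (237,312), lens towards +y. The board lies at y≈0.1 with its post end towards the laser and the claw on the far side. Next I'll look from the wrist camera.

```bash
cat > b.py <<'E'
from h import *
print(robot.get_tcp_rot(), robot.hold_point_z)
C=cam("wrist"); print("wristcam",(-C[1].T@C[2]).round(3),C[1][2].round(2))
def look(p,tag,names,yaw):
    try: robot.move_pose(p,[180,0,yaw])
    except Exception as e: print("ERR",e); return
    print(tag,np.round(robot.get_q(),1),np.round(robot.get_tcp_rot(),1))
    C=cam("wrist"); print("cam",(-C[1].T@C[2]).round(3),C[1][2].round(2)); im=grab_frame("wrist"); cv2.imwrite(f"pics/w_{tag}.png",im)
    for n,z in names:
        for m in mark_of("wrist",n)[:2]:
            print(n,np.round(m["uv"],1),round(m["confidence"],2),onz("wrist",m["uv"],z,C).round(4))
y=robot.get_tcp_rot()[2]
look([.545,.36,.30],"laser",[("laser",0),("grip",.042),("cone_foot",.006),("groove_foot",.006),("flat_foot",.006),("tongue",.0155),("switch_ridge",.0567)],10)
look([.52,.08,.32],"board",[("board",0),("base_nominal",.022)],10)
print(robot.get_time())
a=cv2.imread('pics/w_laser.png');b=cv2.imread('pics/w_board.png')
cv2.imwrite('pics/v2.png',cv2.resize(np.hstack([a,b]),(800,300),interpolation=cv2.INTER_AREA))
E
python3 b.py
```

```text
[ 1.79996723e+02 -3.66879386e-04  1.53886923e+02] 0.0187
wristcam [0.192 0.574 0.373] [ 0.28 -0.14 -0.95]
laser [  22.    17.6   25.9   98.3    0.  -168. ] [180.   0.  10.]
cam [0.624 0.374 0.442] [-0.31 -0.05 -0.95]
laser [252.  154.6] 0.62 [0.5516 0.399  0.    ]
grip [259.1 156.3] 0.78 [0.558 0.388 0.042]
grip [221.1  39.9] 0.33 [0.6741 0.4472 0.042 ]
cone_foot [280.1 181.6] 0.72 [0.5237 0.3566 0.006 ]
groove_foot [280.  131.2] 0.83 [0.588 0.368 0.006]
flat_foot [219.  154.8] 0.62 [0.5449 0.4406 0.006 ]
tongue [302.2 156.8] 0.73 [0.5624 0.335  0.0155]
switch_ridge [259.7 164. ] 0.69 [0.5518 0.3854 0.0567]
switch_ridge [254.9 158.8] 0.34 [0.5567 0.3917 0.0567]
board [ -5.5  -4.6   4.3  98.9  -0.  164.5] [180.  -0.  10.]
cam [0.599 0.094 0.462] [-0.31 -0.05 -0.95]
board [27.3 96.6] 0.42 [0.547  0.4189 0.    ]
10.375
```

View pics/v2.png

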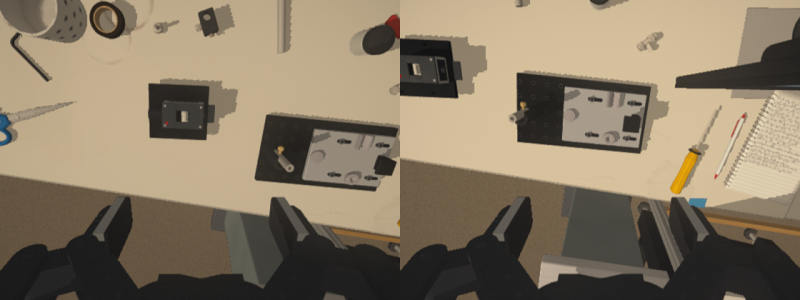

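The left view shows the laser at full-resolution pixel (252,155). The right view shows the board, roughly from (165,105) to (500,210) at full resolution, with the claw at its right end. I'll take a closer picture of the board and fit the laser pose.

```bash
cat > c.py <<'E'
from h import *
from scipy.optimize import least_squares
robot.move_pose([.57,.085,.21],[180,0,10])
C=cam("wrist"); im=grab_frame("wrist"); cv2.imwrite("pics/w_b2.png",im); np.savez("b2.npz",K=C[0],R=C[1],t=C[2])
for n,z in [("board",0),("base_nominal",.022)]:
    for m in mark_of("wrist",n)[:2]: print(n,np.round(m["uv"],1),round(m["confidence"],2),onz("wrist",m["uv"],z,C).round(4))
for m in cut_out("wrist","board")[:1]:
    p=m["pixels"]; ys,xs=np.where(p); print(m["confidence"],xs.min(),xs.max(),ys.min(),ys.max()); np.save("bmask.npy",p)
# laser fit (world points on known heights)
P={"o":[0,0],"g":[-10,0],"c":[-36,36],"r":[-36,-36],"f":[40,0],"t":[-64,0],"s":[-13,0]}
O=[("o",.5549,.4049),("g",.5462,.3908),("c",.5246,.3619),("r",.59,.3677),("f",.5454,.439),("t",.5607,.3392),("s",.5499,.3919),
("o",.5516,.399),("g",.558,.388),("c",.5237,.3566),("r",.588,.368),("f",.5449,.4406),("t",.5624,.335),("s",.5518,.3854)]
def res(v):
    c,s=np.cos(v[2]),np.sin(v[2]); r=[]
    for k,x,y in O:
        a,b=np.array(P[k])/1e3; r+=[v[0]+c*a-s*b-x,v[1]+s*a+c*b-y]
    return np.array(r)
s=least_squares(res,[.55,.395,1.7],loss="soft_l1",f_scale=.003)
print("laser",s.x[:2].round(4),np.degrees(s.x[2]).round(2)); print((res(s.x)*1e3).reshape(-1,2).round(1).tolist())
ys,xs=np.where(p); x0,y0=max(xs.min()-10,0),max(ys.min()-10,0); cr=im[y0:ys.max()+10,x0:xs.max()+10]
f=min(800/cr.shape[1],600/cr.shape[0]); print(x0,y0,f); cv2.imwrite("pics/v3.png",cv2.resize(cr,None,fx=f,fy=f,interpolation=cv2.INTER_CUBIC))
E
python3 c.py
```

```text
board [431.9 278.1] 0.34 [ 0.4837 -0.1125  0.    ]
board [ 16.9 177.6] 0.22 [0.5229 0.3629 0.    ]
0.96 106 365 152 285
laser [0.5513 0.3999] 98.41
[[-3.6, -5.0], [6.6, -0.8], [-3.6, -2.8], [2.2, 1.9], [0.1, 0.5], [-0.0, -2.6], [3.3, -4.8], [-0.3, 0.9], [-5.2, 2.0], [-2.7, 2.5], [4.2, 1.6], [0.6, -1.1], [-1.7, 1.6], [1.4, 1.7]]
96 142 2.867383512544803
```

View pics/v3.png

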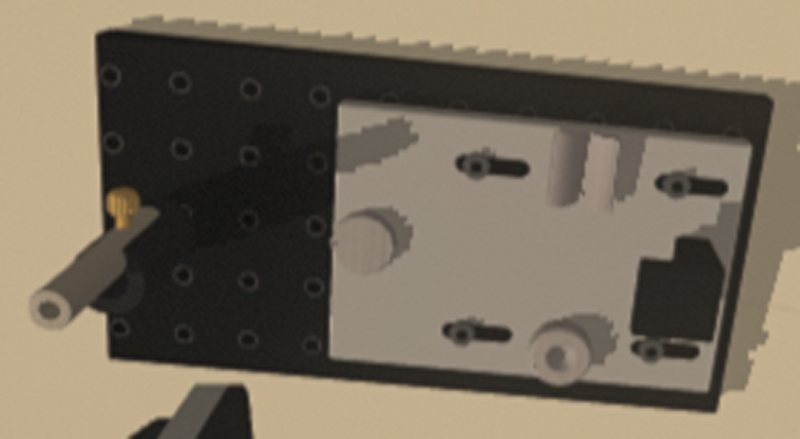

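The picture shows the board with its corners at crop (98,34), (772,97), (716,410) and (110,357). The flat disc is at (364,242), the cone hole at (557,356), the groove at (585,170) and the claw at (680,300). I'll fit the board pose and base offset to these points.

```bash
cat > d.py <<'E'
from h import *
from scipy.optimize import least_squares
z=np.load("b2.npz"); C=(z["K"],z["R"],z["t"])
F=[(135,65,12,0,110,357),(-109,65,12,0,716,410),(-109,-65,12,0,772,99),(135,-65,12,0,98,36),(112,0,101,0,50,310),
(40,0,27.5,1,364,242),(-36,36,31,1,557,356),(-36,-36,31,1,585,170)]
F=np.array(F,float); uv=np.c_[96+F[:,4]/2.867,142+F[:,5]/2.867]
def pts(v,F):
    p=F[:,:3]/1e3+np.c_[F[:,3]*v[3],0*F[:,3],0*F[:,3]]; c,s=np.cos(v[2]),np.sin(v[2])
    return np.c_[v[0]+c*p[:,0]-s*p[:,1],v[1]+s*p[:,0]+c*p[:,1],p[:,2]]
r=lambda v:(proj(None,pts(v,F),C)-uv).ravel()
s=least_squares(r,[.52,.1,1.7,0],loss="soft_l1"); v=s.x
print(v[:2].round(4),np.degrees(v[2]).round(2),"d",v[3].round(4)); print(r(v).reshape(-1,2).round(1).tolist())
im=cv2.imread("pics/w_b2.png")[142:300,96:376]; im=cv2.resize(im,None,fx=2.857,fy=2.857,interpolation=2)
def dr(P,col):
    q=((proj(None,P,C)-[96,142])*2.857*8).astype(np.int32); cv2.polylines(im,[q],False,col,1,16,3)
def shape(L,dd): return pts(v,np.array([[a,b,c,dd,0,0] for a,b,c in L],float))
dr(shape([(135,65,12),(-109,65,12),(-109,-65,12),(135,-65,12),(135,65,12)],0),(0,255,0))
th=np.linspace(0,2*np.pi,60)
for cx,cy,h,R in[(40,0,27.5,11.5),(-36,36,31,11.5),(-36,36,31,5.6)]: dr(shape([(cx+R*np.cos(t),cy+R*np.sin(t),h) for t in th],1),(0,0,255))
dr(shape([(-24.5,-23,31),(-47.5,-23,31),(-47.5,-49,31),(-24.5,-49,31),(-24.5,-23,31)],1),(0,0,255))
dr(shape([(-36,-23,31),(-36,-49,31)],1),(255,0,0))
dr(shape([(-57,14,53),(-57,-14,53)],1),(255,0,255))
cv2.imwrite("pics/v4.png",im)
E
python3 d.py
```

```text
[0.5189 0.1017] 94.27 d -0.0053
[[-1.0, 0.7], [1.0, 1.1], [1.8, -0.6], [-1.7, -2.4], [0.1, -0.0], [-0.5, 0.5], [1.4, -0.0], [-0.4, 0.4]]
```

View pics/v4.png

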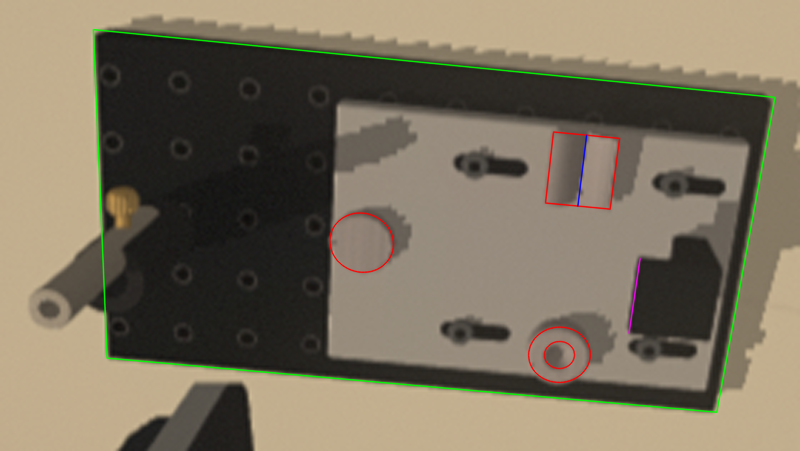

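The overlay matches: the board is at (0.5189, 0.1017) with yaw 94.3°, and the base offset is d = -5.3 mm. Next is a close look at the laser.

```bash
cat >> h.py <<'E'
from scipy.optimize import least_squares
from scipy.spatial.transform import Rotation as Ro
PL={"laser":(0,0,0),"grip":(-10,0,42),"cone_foot":(-36,36,6),"groove_foot":(-36,-36,6),"flat_foot":(40,0,6),"tongue":(-64,0,15.5),"switch_ridge":(-13,0,56.7)}
def lp(v,P): # laser points, v=x,y,yaw,z0
    P=np.atleast_2d(np.array(P,float))/1e3; c,s=np.cos(v[2]),np.sin(v[2])
    return np.c_[v[0]+c*P[:,0]-s*P[:,1],v[1]+s*P[:,0]+c*P[:,1],P[:,2]+(v[3] if len(v)>3 else 0)]
def overlay(im,C,v,col=(0,255,0),f=1,o=(0,0)):
    for L in ([(52,48,21),(-52,48,21),(-52,-48,21),(52,-48,21),(52,48,21)],[(24,21,53),(-44,21,53),(-44,-21,53),(24,-21,53),(24,21,53)],[(-52,16,18),(-64,16,18),(-64,-16,18),(-52,-16,18)],[(-15.5,-7.5,56.7),(-15.5,7.5,56.7),(-10.5,7.5,56.7),(-10.5,-7.5,56.7),(-15.5,-7.5,56.7)]):
        q=((proj(None,lp(v,L),C)-o)*f*8).astype(np.int32); cv2.polylines(im,[q],False,col,1,16,3)
def fit_laser(c,C,v0,z0=0):
    K=[];U=[]
    for n in PL:
        for m in mark_of(c,n)[:1]:
            if m["confidence"]>.4: K.append(PL[n]);U.append(m["uv"])
    r=lambda v:(proj(None,lp([*v,z0],K),C)-U).ravel()
    s=least_squares(r,v0,loss="soft_l1"); print("fit",s.x[:2].round(4),np.degrees(s.x[2]).round(2),r(s.x).round(1).tolist()); return s.x
E
cat > e.py <<'E'
from h import *
robot.move_pose([.558,.35,.2],[180,0,-81.6])
C=cam("wrist"); im=grab_frame("wrist"); cv2.imwrite("pics/w_l2.png",im); np.savez("l2.npz",K=C[0],R=C[1],t=C[2])
v=fit_laser("wrist",C,[.5513,.3999,np.radians(98.4)])
u=proj(None,lp(v,[0,0,21]),C)[0].astype(int); o=np.maximum(u-[120,90],0); f=3.3
cr=cv2.resize(im[o[1]:o[1]+180,o[0]:o[0]+240],None,fx=f,fy=f,interpolation=2); overlay(cr,C,v,f=f,o=o); print(o,robot.get_time(),robot.get_q()); cv2.imwrite("pics/v5.png",cr)
E
python3 e.py
```

```text
fit [0.5499 0.3978] 98.12 [-1.7, 1.5, 0.7, 2.0, -0.9, -1.2, -1.2, -3.9, 0.2, -1.4, 0.6, -0.3, 1.5, 6.4]
[161 143] 15.05 [ 2.07464836e+01  1.61664522e+01  1.37172067e+01  8.75518242e+01
  1.85478636e-03 -7.76503941e+01]
```

View pics/v5.png

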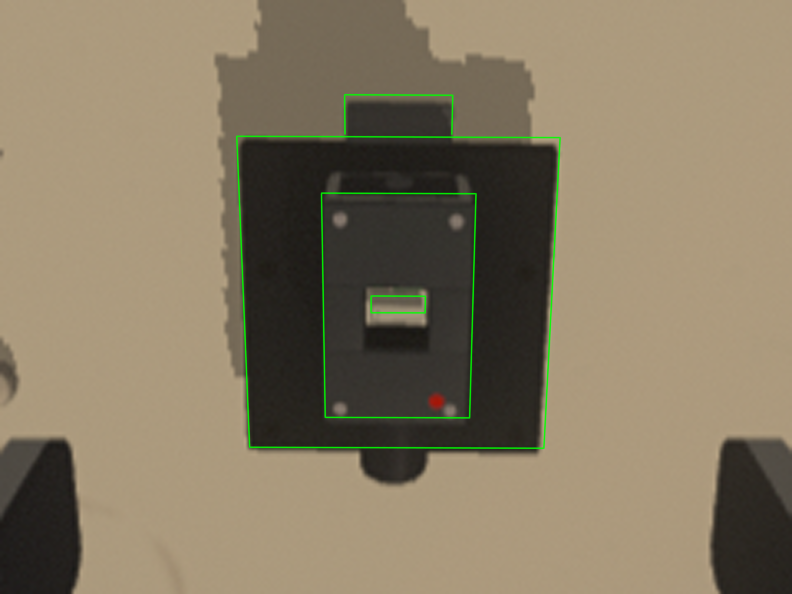

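The fit overlay sits about 1.6 mm too far to the rear and about 1° off, so I corrected the laser to (0.5497, 0.3994) with yaw 97.0°. Now I'll grasp and lift.

```bash
cat >> h.py <<'E'
GX=-.006; GZ=.026
REL=Ro.from_euler("z",180,degrees=True)*Ro.from_euler("x",180,degrees=True)
def tool(o,yaw,tilt=0,g=(GX,0,GZ),roll=0):
    RL=Ro.from_euler("z",yaw,degrees=True)*Ro.from_euler("y",-tilt,degrees=True)*Ro.from_euler("x",roll,degrees=True)
    return (np.array(o)+RL.apply(g)).tolist(), (RL*REL).as_euler("xyz",degrees=True).tolist()
E
cat > f.py <<'E'
from h import *
L=[.5497,.3994]; Y=97.0
p,r=tool([*L,.08],Y); robot.move_pose(p,r)
p,r=tool([*L,0],Y); print(robot.line_to(p,vel=.08,guard=12)); print(np.round(robot.get_tool_pos(),4))
fingers.set_gripper(.03); print("w",robot.get_gripper_width(),robot.get_gripper_force())
p,r=tool([*L,.1],Y); robot.line_to(p,vel=.12); robot.pause(.3)
print(robot.get_ft_force(),robot.get_torque(),robot.get_gripper_width(),robot.get_tool_pos(),robot.get_time())
C=cam("wrist"); im=grab_frame("wrist"); v=[*L,np.radians(Y),.1]; overlay(im,C,v); cv2.imwrite("pics/v6.png",im)
fit_laser("wrist",C,v[:3],.1)
E
python3 f.py
```

```text
False
[0.5509 0.3937 0.0268]
w 0.04091271226504484 61.60510540008545
[-0.05833852  0.5475201  -8.08329938] [ 0.03894141 -0.04860779  0.02543179] 0.041089935206569006 [0.55019487 0.39334071 0.12547123] 18.4583
fit [0.5484 0.3986] 98.64 [1.4, -1.8, 0.6, 3.9, 0.3, 0.1, -0.9, -0.2, 0.2, 1.2, -1.7, -1.7]
```

View pics/v6.png

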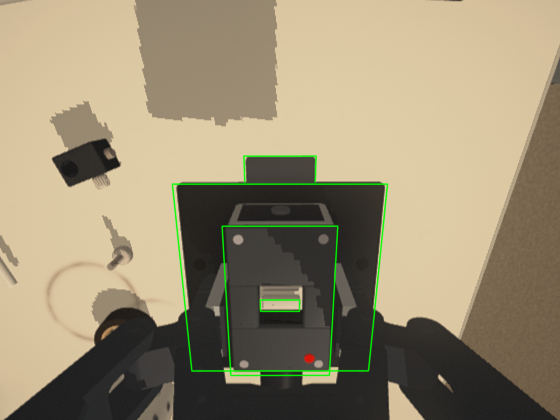

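The overlay agrees within about 1 px, so the laser is held as planned (weight about 8 N). Next I'll carry it over the post to the pre-entry pose with the lens raised.

```bash
cat >> h.py <<'E'
H=np.array([.5193,.0964,.0275]); HY=94.27
BX=np.array([np.cos(np.radians(HY)),np.sin(np.radians(HY)),0]); BY=np.array([-BX[1],BX[0],0])
def rear_pose(dx,dy,bz,t,**k):
    "laser pose with rear balls' centre line dx,dy off the seats, at height bz, lens raised by t"
    a=np.radians(t); q=np.array([-.036*np.cos(a)-.006*np.sin(a),-.036*np.sin(a)+.006*np.cos(a)])
    o=H+BX*(-.036+dx-q[0])+BY*dy; o[2]=bz-q[1]; return tool(o,HY,t,**k)
E
cat > g.py <<'E'
from h import *
p=np.array(robot.get_tool_pos()); robot.line_to([p[0],p[1],.20],vel=.15)
P,r=rear_pose(.020,0,.13,15); robot.move_pose(P,r)
P,r=rear_pose(.020,0,.050,15); print(robot.line_to(P,vel=.1,guard=15)); robot.pause(.3)
P,r=rear_pose(.020,0,.0395,15); print(robot.line_to(P,vel=.05,guard=10)); robot.pause(.3)
print(np.round(np.array(robot.get_tool_pos())-P,4),robot.get_tcp_rot(),r,np.round(robot.get_ft_force(),2),np.round(robot.get_torque(),2),robot.get_q().__repr__(),robot.get_time())
C=cam("wrist"); im=grab_frame("wrist")
c,s=BX[:2]
def b2w(L): return np.array([H+BX*a/1e3+BY*b/1e3+[0,0,(z-27.5)/1e3] for a,b,z in L])
q=(proj(None,b2w([(-57,14,47.5),(-57,-14,47.5)]),C)*8).astype(np.int32); cv2.polylines(im,[q],False,(255,0,255),1,16,3)
t=np.array(robot.get_tool_pos()); RL=Ro.from_euler("xyz",robot.get_tcp_rot(),degrees=True)*REL.inv()
f=lambda L:RL.apply(np.array(L)/1e3-[GX,0,GZ])+t
q=(proj(None,f([(-52,16,18),(-64,16,18),(-64,-16,18),(-52,-16,18)]),C)*8).astype(np.int32); cv2.polylines(im,[q],False,(0,255,0),1,16,3)
cv2.imwrite("pics/v7.png",im); s=grab_frame("side"); cv2.imwrite("pics/s7.png",s)
E
python3 g.py
```

```text
False
False
[ 0.0001 -0.      0.0002] [-179.98085145   14.9953863   -85.7252035 ] [-180.0, 15.000000000000009, -85.73] [-0.07 -0.37 -8.26] [-0.78 -0.13 -0.  ] array([ -11.46096438,   -2.82271724,  -21.68599308,   75.27268218,
         14.42632912, -106.25692298]) 22.5583
```

View pics/v7.png

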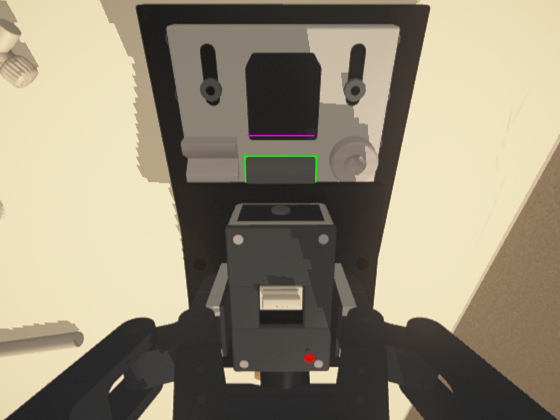

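The tongue (245–317, 156) points straight at the claw (247–320, 138), within about 1 mm. Now I'll slide it under and lower the rear balls.

```bash
cat > i.py <<'E'
from h import *
F0=np.array(robot.get_ft_force())
def st(tag,P):
    f=np.array(robot.get_ft_force())-F0; print(tag,"err",np.round((np.array(robot.get_tool_pos())-P)*1e3,2),"f bx,by,z",np.round([f@BX,f@BY,f[2]],2),np.round(robot.get_torque(),2),round(robot.get_time(),2))
P,r=rear_pose(0.001,0,.0395,15); h=robot.line_to(P,vel=.03,guard=8); robot.pause(.2); st(f"slid {h}",P)
if not h:
    P,r=rear_pose(0.001,0,.0335,15); h=robot.line_to(P,vel=.015,guard=6); robot.pause(.3); st(f"low {h}",P)
E
python3 i.py
```

```text
slid False err [-0.05  0.14 -0.  ] f bx,by,z [-0.64  0.52 -1.04] [-0.73 -0.06  0.05] 23.64
low True err [-0.32 -0.47  0.9 ] f bx,by,z [-4.04 -0.94 13.38] [-1.29 -0.31 -0.02] 24.29
```

```bash
cat > j.py <<'E'
from h import *
F0=np.array([-.07,-.37,-8.26])
def st(tag):
    f=np.array(robot.get_ft_force())-F0; b=np.array([f@BX,f@BY,f[2]]); print(tag,"f",np.round(b,2),np.round(robot.get_torque(),2),round(robot.get_time(),2)); return b
dx,dy,bz=.001,0.,.0344
for k in range(7):
    P,r=rear_pose(dx,dy,bz,15); robot.line_to(P,vel=.02); robot.pause(.15); b=st((round(dx*1e3,2),round(dy*1e3,2),round(bz*1e3,2)))
    dx+=np.clip(b[0]*1.5e-4,-.0006,.0006); dy+=np.clip(b[1]*1.5e-4,-.0006,.0006)
    bz+= -.0004 if b[2]<8 else (.0003 if b[2]>14 else 0)
E
python3 j.py
```

```text
(1.0, 0.0, 34.4) f [-4.22  1.08 12.64] [-1.57  0.26  0.16] 24.69
(np.float64(0.4), np.float64(0.16), 34.4) f [-4.01  1.14  9.13] [-1.45  0.18  0.06] 25.09
(np.float64(-0.2), np.float64(0.33), 34.4) f [-1.27 -0.02  6.55] [-1.13 -0.17 -0.08] 25.49
(np.float64(-0.39), np.float64(0.33), 34.0) f [-1.1   0.91  7.32] [-0.93  0.25  0.07] 25.89
(np.float64(-0.56), np.float64(0.47), 33.6) f [-0.08  2.21 11.07] [-0.46  0.64  0.02] 26.29
(np.float64(-0.57), np.float64(0.8), 33.6) f [ 1.01  0.69 11.23] [-0.1   0.16 -0.17] 26.69
(np.float64(-0.41), np.float64(0.9), 33.6) f [ 0.13 -1.25 11.05] [-0.23 -0.23 -0.13] 27.09
```

The rear balls are seated and centred with only small lateral forces. Now I'll rotate the lens down about them.

```bash
cat > k.py <<'E'
from h import *
exec(open("j.py").read().split("dx,dy,bz=")[0].replace("from h import *",""))
dx,dy=-.00045,.00085
for t in (10,5,2,1,0):
    P,r=rear_pose(dx,dy,.0338,t); h=robot.line_to(P,vel=.02 if t>2 else .01,rotation=r,guard=15); robot.pause(.15); b=st((t,h))
    dx+=np.clip(b[0]*1e-4,-.0004,.0004); dy+=np.clip(b[1]*1e-4,-.0004,.0004)
    if h: break
print(dx,dy,np.round(np.array(robot.get_tool_pos())-P,4),robot.get_tcp_rot(),r)
E
python3 k.py
```

```text
(10, False) f [ 2.78 -1.91 11.27] [-0.01 -0.03 -0.14] 27.54
(5, False) f [ 1.86  1.   13.47] [-0.03  0.45 -0.2 ] 28.01
(2, False) f [ 0.24  0.99 14.6 ] [-0.17  0.34 -0.18] 28.51
(1, False) f [ 1.86  0.21 14.52] [-0.18  0.33 -0.27] 28.91
(0, False) f [-0.19  0.49 14.95] [-0.38  0.39 -0.16] 29.31
0.0002050058754657073 0.0009274649964142414 [ 0.0002 -0.0005  0.0004] [-1.79994604e+02  7.92294324e-02 -8.57660849e+01] [-180.0, 0.0, -85.73]
```

```bash
cat > l.py <<'E'
from h import *
fingers.set_gripper(.056); robot.pause(.4); print(robot.get_gripper_width(),robot.get_gripper_force(),np.round(robot.get_ft_force(),2))
p=np.array(robot.get_tool_pos()); robot.line_to([*p[:2],.16],vel=.12); robot.pause(.1)
p=np.array(robot.get_tool_pos())
C=cam("wrist"); im=grab_frame("wrist"); o=H-BX*.0004+BY*.0009
v=[o[0],o[1],np.radians(HY),.0275]; fit_laser("wrist",C,v[:3],.0275); overlay(im,C,v); cv2.imwrite("pics/v8w.png",im)
C=cam("side"); s=grab_frame("side"); fit_laser("side",C,v[:3],.0275); u=proj(None,lp(v,[0,0,20]),C)[0].astype(int); a=u-[65,50]
cr=cv2.resize(s[a[1]:a[1]+105,a[0]:a[0]+130],None,fx=4,fy=4,interpolation=2); overlay(cr,C,v,f=4,o=a)
cv2.imwrite("pics/v8.png",cv2.resize(np.hstack([cv2.resize(im,(560,420)),cr[:420,:520]]),(800,311),interpolation=cv2.INTER_AREA)); print(robot.get_time())
E
python3 l.py
```

```text
0.05595746912288574 0.0 [-0.02 -0.18  0.04]
fit [0.5181 0.0962] 95.31 [-2.0, 0.4, 0.4, 3.7, 0.1, -0.1, -0.2, -0.6, 1.4, -1.1, 0.3, -0.5, -0.6, 0.4]
fit [0.5222 0.0963] 95.33 [1.0, 0.8, -0.1, -2.8, -1.2, -0.2, 1.8, 1.1, -0.2, 1.5, 0.4, -1.6, -1.3, -0.3]
31.9417
```

View pics/v8.png

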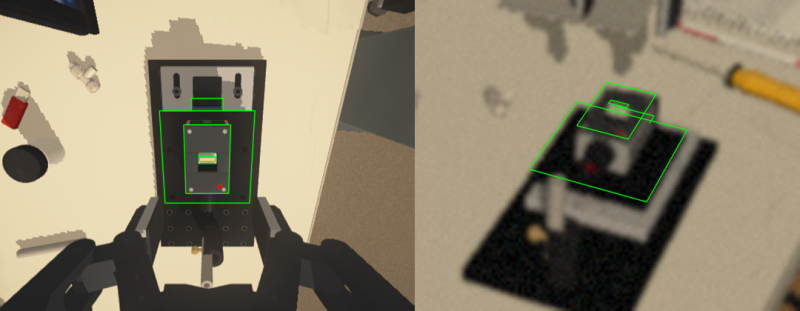

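The released laser lines up with the home overlay in both views, and the ball feet are hidden. I'll check the seating by touching the housing top with shut fingers; at home it should be at z = 80.5 mm.

```bash
cat > m.py <<'E'
from h import *
fingers.set_gripper(0)
o=H-BX*.0003+BY*.0009
def at(x,y,z): return (o+BX*x/1e3+BY*y/1e3)[:2].tolist()+[z]
for x,y in [(-32,13),(-32,-13),(14,0)]:
    robot.line_to(at(x,y,.092),vel=.2); robot.pause(.05)
    h=robot.line_to(at(x,y,.076),vel=.02,guard=5); z=robot.get_tool_pos()[2]; f=robot.get_ft_force(); print((x,y),h,round(z*1e3,2),np.round(f,1))
    robot.line_to(at(x,y,.092),vel=.1)
print(robot.get_time())
E
python3 m.py
```

```text
(-32, 13) True 80.11 [ 1.2 -0.4  2.2]
(-32, -13) True 79.85 [ 1.2 -0.   3.2]
(14, 0) True 80.0 [-0.3  1.8  4.6]
36.4833
```

All three heights agree within 0.3 mm, so the laser is level and home. Now I'll push the switch ridge from behind.

```bash
cat > n.py <<'E'
from h import *
exec(open("m.py").read().split("for x,y")[0].split("fingers.set_gripper(0)")[1])
robot.line_to(at(-34,0,.092),vel=.15); robot.line_to(at(-34,0,.0817),vel=.04); robot.pause(.1); print(np.round(robot.get_ft_force(),2))
for x in np.arange(-32,-16.5,1.):
    h=robot.line_to(at(x,0,.0817),vel=.02,guard=7); f=np.array(robot.get_ft_force()); print(round(x,1),h,np.round([f@BX,f@BY,f[2]],1))
    if h: break
p=np.array(robot.get_tool_pos()); print(((p-o)@BX*1e3).round(2),p[2],robot.get_time())
E
python3 n.py
```

```text
[-0.77 -0.48  0.4 ]
-32.0 False [0.4 0.2 0.3]
-31.0 False [ 1.1  0.7 -0.3]
-30.0 False [0.1 0.2 0.1]
-29.0 False [ 0.7 -0.3 -0.3]
-28.0 False [ 0.3 -1.3  0.3]
-27.0 False [ 0.  -0.2 -0.3]
-26.0 False [-0.3  0.  -1.1]
-25.0 False [-0.  -0.1 -0.4]
-24.0 False [-1.1  0.2  0.2]
-23.0 False [-1.9 -0.2  0.3]
-22.0 False [-1.9  0.1 -0.1]
-21.0 False [-0.9  0.2  0.5]
-20.0 False [-0.3  0.8 -0.1]
-19.0 False [-0.7  1.5 -0.3]
-18.0 False [-0.1  0.3 -0.4]
-17.0 False [ 0.1 -0.2  0.1]
-16.94 0.08167614345974918 41.4583
```

The force rose and then dropped, which is what a snap would give. I'll back off and look.

```bash
cat > q.py <<'E'
from h import *
exec(open("m.py").read().split("for x,y")[0].split("fingers.set_gripper(0)")[1])
robot.line_to(at(-21,0,.0818),vel=.05); robot.line_to(at(-21,0,.17),vel=.12)
robot.line_to(at(-50,0,.17),vel=.12); robot.pause(.2)
C=cam("wrist"); im=grab_frame("wrist"); v=[o[0],o[1],np.radians(HY),.0275]; fit_laser("wrist",C,v[:3],.0275)
u=proj(None,lp(v,[0,0,40]),C)[0].astype(int); a=np.maximum(u-[90,75],0); cr=cv2.resize(im[a[1]:a[1]+150,a[0]:a[0]+180],None,fx=4,fy=4,interpolation=2); overlay(cr,C,v,f=4,o=a)
cv2.imwrite("pics/v9.png",cr); print(robot.get_time())
E
python3 q.py
```

```text
fit [0.5172 0.0954] 95.61 [-1.2, -0.2, 0.0, -0.3, -0.9, -0.8, 0.6, -4.2, -0.3, 2.0, 38.1, 47.9]
43.5833
```

View pics/v9.png

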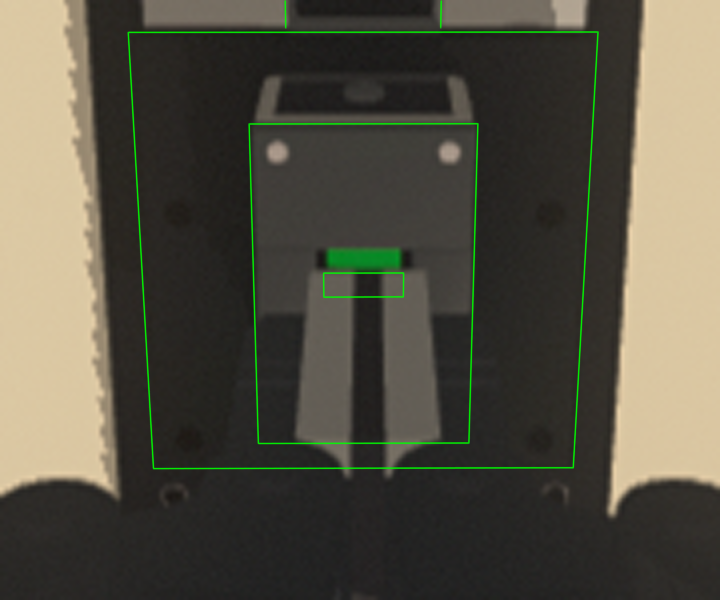

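The picture shows green uncovered at (365,258) where the ridge stood, so the switch is on, and the laser still matches the home overlay. I'll repeat the height check by touch, then retreat.

```bash
sed -e 's/(14,0)/(18,0)/' -e 's/fingers.set_gripper(0)/pass/' m.py > m2.py; echo 'robot.line_to(at(18,0,.2),vel=.15); robot.pause(.3); print(robot.get_ft_force(), robot.get_time())' >> m2.py; python3 m2.py
```

```text
(-32, 13) True 79.98 [-0.7 -0.4  5.2]
(-32, -13) True 79.79 [ 0.4 -0.1  4. ]
(18, 0) True 79.94 [-2.  -0.8  5.5]
47.6333
[-0.37337511  0.59600745  0.1718508 ] 48.8
```

```bash
python3 -c "
from h import *
print(robot.job_done())"
```

```text
the job is handed in; nothing more can be done
None
```

The laser is back on its kinematic base with the lens towards the post, let go, and the switch was slid on only after that; I handed the job in at about 49 s. Touch checks before and after the switch found the housing top level to about 0.3 mm and within 0.7 mm of its home height. I judged the switch on by the force drop and the green it uncovered, because the fingers hid the ridge itself.

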